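# Draw the blue vial tray out with the pull hook

## Robot

A 6-joint arm with a two-finger parallel gripper is mounted at the origin on a cart in front of the work surface, level with it; the furniture and walls round the work are solid. World frame = base frame: x ahead of the robot, y to its left, z up, the work surface at z = 0. Lengths are in m, angles in rad, forces in N, time in s.
With the tool pointing down it reaches from about 0.275 to 0.825 m from the base axis. Payload 4.9 kg.
Tool frame: the origin (TCP) lies at the centre of the arm's flange, where the gripper is bolted on; the fingertips stand robot.tip_extent ahead of it and the grasp point (between the pads) lies 155 mm ahead of it (robot.tip_extent is the distance from the TCP to the fingertips, in m); z points along the fingers, y is the line along which they close (so a half turn about z gives the same grasp; the last joint's range is limited). The gripper opens to 85 mm and grips with 20 to 120 N. Pads are 22 mm wide; open, the fingers measure 114 mm over their backs; the gripper's body (76 mm by 85 mm) begins 54 mm behind the grasp point. The pads swing forward as they close: fully open they stand 13 mm farther back than shut.
Start: joints at [1.215, 0.326, -0.193, 1.052, 0, 1.437], TCP at [0.121, 0.537, 0.405] pointing down, gripper open.
Joint ranges: [-2.65, 2.65], [-0.97, 1.79], [-1.3, 1.35], [-1.93, 2.1], [-1.47, 1.37], [-3.14, 3.14]. Speed limits (rad/s): [2.57, 2.57, 3.14, 3.14, 3.14, 3.14].

## Interface

Orientations are given as a unit quaternion [x, y, z, w].
In Python, from station import robot, planner, viewer, workorder, sensors gives the robot as it stands. Calls block until the motion is done:
- robot.movep(position, orientation): joint-space move of the TCP to a pose.
- robot.move_linear(position, frame=None, max_speed=0.15, stop_force=None): straight line of the TCP; frame=None keeps the orientation; max_speed is the mean speed in m/s. With stop_force (N) it stops when the force on the tool has changed by that much, and returns True; else False.
- robot.move_joints(angles): joint-space move.
- robot.command_gripper(opening, squeeze=None): opening from 0.0 (shut) to 1.0 (fully open); squeeze is the grip in N (None keeps the last); returns when the fingers have stopped.
- robot.sleep(seconds).
- planner.ik(position, orientation): joint angles nearest the present ones, or None.
- viewer.get_image(name): name is "side" or "top"; returns a dict with "img" (420x560x3 uint8, red, green, blue), "intrinsics" (3x3 intrinsics, pixels), "R" (3x3) and "t" (3): a world point X has camera coordinates R X + t. Camera axes: x right, y down, z forward; pixel columns grow to the right and rows downward; lengths in m; the calibration is good to about 2 mm. A picture is of the moment at which its call begins. There is no depth.
A pose or a line that the arm cannot do raises robot.PlanningError and nothing moves.
- workorder.finish_job(): hands the job in; it is judged then, once.
Readings, each from a call of its own:
- sensors.current_time_s(): time.
- sensors.current_joint_positions(): joint angles.
- sensors.current_qd(): joint speeds.
- sensors.current_joint_torque(): joint torques, N m.
- sensors.current_eef_pos(): TCP position.
- sensors.current_ee_rot(): TCP orientation.
- sensors.current_ft_force(): force on the tool from outside, world axes, zero at the start.
- sensors.current_wrist_torque(): the same for the moment, N m.
- sensors.current_gripper_width(): opening from 0.0 (shut) to 1.0 (fully open).
- sensors.current_finger_force(): force on a finger pad.
Only numpy, scipy, OpenCV 4.12 (cv2) and the standard library are available. Lean on these libraries where they do the work, as an engineer would, in place of code of your own. Each camera call takes 0.05 s, during which the arm holds its last target. There are 200 camera calls.

## Task

With the orange-handled pull hook, drag the blue cabinet's tray at least 7 cm out: lower the prong into the steel eye on the tray's front and pull; the gripper must not touch the trays. Then unhook it and lay the hook back on the worktop, flat on its handle as it lay before, its tip more than 6 cm from the blue tray's eye. The blue tray stays out and the white one shut.

Things in the scene. Friction and masses are not known exactly. Their poses are not given: they have to be found in the camera images.
- hook_grip (a point): Centre of the pull hook's orange handle, a block 100 mm long (x), 22 wide (y), 40 high (z) lying flat on the worktop; this point is 22 mm above its underside. Grasp across the width from above. x points along the tool to the hook, z up. An 8 mm steel shank leaves the handle's front, rises to 60 mm above the worktop (its underside 50 mm) and ends in a prong pointing down. Total about 0.14 kg.
- hook_tip (a point): Lower end of the pull hook's straight prong (8 mm thick, 46 mm long, pointing down): 115 mm ahead (+x) of the handle's centre and 20 mm below it, so 2 mm above the worktop when the tool lies there. Same axes as the handle.
- blue_tray: Centre of the pull eye on the blue cabinet's tray, 30 mm above the worktop: a level ring of 6 mm wire, opening 34 (x) by 38 mm (y), its centre 26 mm in front of the blue front. x points into the cabinet, z up. The tray starts shut, slides level along -x (friction 1.5 N), stays where left, stops at 120 mm. The fixed cabinet is 100 mm wide, 110 deep, 66 high; vials in the tray reach 50 mm.
- white_tray: Centre of the pull eye on the white cabinet's tray: same build, sizes and axes as the blue one. Starts shut and must stay shut. The two cabinets stand side by side about 0.2 m apart, blue on the left or on the right.
There are look-alikes about, which are no part of the job. Of the things that look like the part that bears hook_grip, the smaller one is meant. Leave any black look-alike of the part that bears blue_tray alone.

How it is judged:
By the outcome, as a careful person would: the job done as asked, in the order asked, and still so for the second after the job is handed in, with the robot touching nothing.
It also fails if it takes over 48 s, if anything falls off the work surface, if the arm or the gripper's body presses on something with over 40 N, if the wrist force passes 120 N, or if a joint passes its speed limit or range.

## Working session

There is one attempt and no reset: what is moved stays moved. The work goes in short steps, each a Python script; the robot and the scene stay as the last script left them, time stands still between calls to the robot, and variables do not carry over. Pictures are saved under pics/ and viewed, at most 10 in all, crops included, and the job is handed in when it is done.

```bash
mkdir -p pics; ls; cat > h.py <<'E'
import numpy as np,cv2
from station import robot,planner,viewer,workorder,sensors
def shot(n,f=None):
    d=viewer.get_image(n)
    if f: cv2.imwrite('pics/'+f,d['img'][:,:,::-1])
    return d
def ray(d,u,v):
    K,R,t=map(np.array,(d['intrinsics'],d['R'],d['t']))
    return -R.T@t, R.T@np.linalg.solve(K,[u,v,1.])
def onz(d,u,v,z):
    c,r=ray(d,u,v); return c+r*(z-c[2])/r[2]
def proj(d,X):
    p=np.array(d['intrinsics'])@(np.array(d['R'])@np.array(X)+np.array(d['t'])); return p[:2]/p[2]
E
python3 - <<'E'
from h import *
import pickle
D={n:shot(n,n+'0.png') for n in('top','side')}
pickle.dump(D,open('d0.pkl','wb'))
for n in D: print(n,ray(D[n],280,210),D[n]['intrinsics'])
print(robot.tip_extent,sensors.current_ee_rot(),sensors.current_time_s())
E
```

```text
pics
top (array([0.45649655, 0.0449578 , 0.95524578]), array([ 0.11165747, -0.02063538, -0.99363988])) [[383.19164153   0.         276.30449236]
 [  0.         383.19164153 205.79527101]
 [  0.           0.           1.        ]]
side (array([-0.09372665, -0.04984084,  1.01688004]), array([ 0.56858536,  0.08758174, -0.81798735])) [[459.87002503   0.         282.63681208]
 [  0.         459.87002503 212.53162896]
 [  0.           0.           1.        ]]
0.1734 [ 1.10675690e-01  9.93856274e-01 -7.53637449e-04 -1.76150753e-04] 0.1
```

View pics/top0.png

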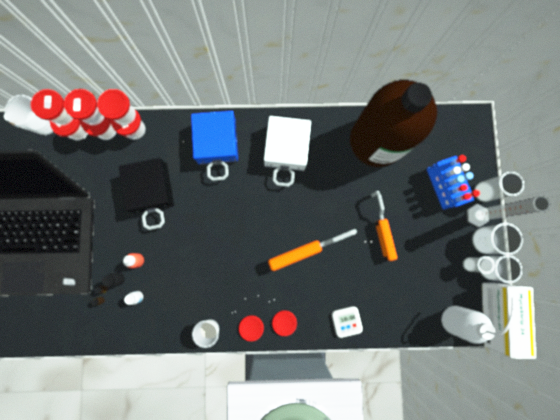

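View pics/side0.png

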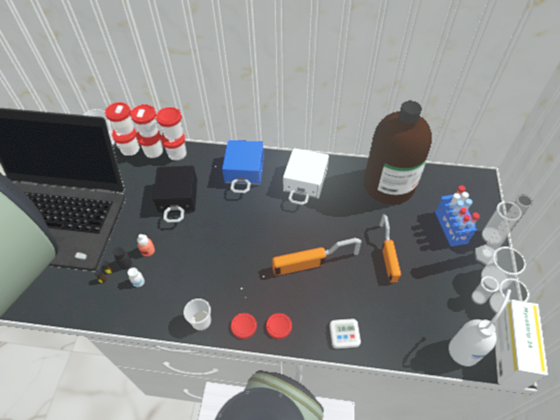

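The two views show two orange-handled hooks: A at top px (296,255), the longer one, and B at (387,240), the shorter one whose prong is near (377,193). Task text says the smaller is meant, so B; I'll check its length. There are three cabinets with eyes: blue with its eye at (217,172), white at (284,178), and a black look-alike at (152,218) to leave alone.

```bash
python3 - <<'E'
from h import *
import pickle
D=pickle.load(open('d0.pkl','rb'))
def cs(m,amin): 
    return [c for c in cv2.findContours(m.astype(np.uint8),cv2.RETR_EXTERNAL,cv2.CHAIN_APPROX_NONE)[0] if cv2.contourArea(c)>amin]
for n in D:
    d=D[n]; h=cv2.cvtColor(d['img'],cv2.COLOR_RGB2HSV); H,S,V=cv2.split(h)
    for nm,m in (('orange',(H>8)&(H<22)&(S>150)&(V>120)),('blue',(H>100)&(H<130)&(S>150)&(V>90))):
        for c in cs(m,120):
            w=np.array([onz(d,*p[0],.04 if nm=='orange' else .066)[:2] for p in c],np.float32)
            r=cv2.minAreaRect(w); print(n,nm,c[:,0].mean(0).round(),'c',np.round(r[0],4),'size',np.round(r[1],3),r[2].__round__(1) if 0 else round(r[2],1))
            if nm=='blue' : print(np.round(cv2.boxPoints(r),3).tolist())
T,S_=D['top']['img'],D['side']['img']
a=cv2.resize(T[180:275,340:420],None,fx=5,fy=5,interpolation=cv2.INTER_CUBIC)
b=cv2.resize(T[100:195,180:260],None,fx=5,fy=5,interpolation=cv2.INTER_CUBIC)
cv2.imwrite('pics/crop1.png',np.hstack([a,b])[:,:,::-1])
E
```

```text
top orange [295. 255.] c [ 0.451  -0.0066] size [0.032 0.131] 20.9
top orange [387. 239.] c [ 0.4835 -0.2263] size [0.101 0.031] 11.4
top blue [453. 183.] c [ 0.6142 -0.377 ] size [0.118 0.083] 17.9
[[0.5450000166893005, -0.35499998927116394], [0.5709999799728394, -0.4350000023841858], [0.6830000281333923, -0.39899998903274536], [0.6570000052452087, -0.3190000057220459]]
top blue [214. 136.] c [0.7367 0.1808] size [0.126 0.109] 3.5
[[0.6710000038146973, 0.23100000619888306], [0.6769999861717224, 0.12300000339746475], [0.8029999732971191, 0.12999999523162842], [0.7960000038146973, 0.23899999260902405]]
side orange [297. 261.] c [ 0.4432 -0.0115] size [0.05  0.134] 20.8
side orange [391. 261.] c [ 0.4731 -0.23  ] size [0.112 0.031] 11.6
side blue [453. 221.] c [ 0.5963 -0.382 ] size [0.143 0.081] 18.6
[[0.515999972820282, -0.3659999966621399], [0.5419999957084656, -0.4429999887943268], [0.6769999861717224, -0.39800000190734863], [0.6510000228881836, -0.32100000977516174]]
side blue [245. 163.] c [0.718  0.1761] size [0.146 0.107] 5.1
[[0.640999972820282, 0.22300000488758087], [0.6499999761581421, 0.11599999666213989], [0.7960000038146973, 0.1289999932050705], [0.7860000133514404, 0.23600000143051147]]
```

View pics/crop1.png

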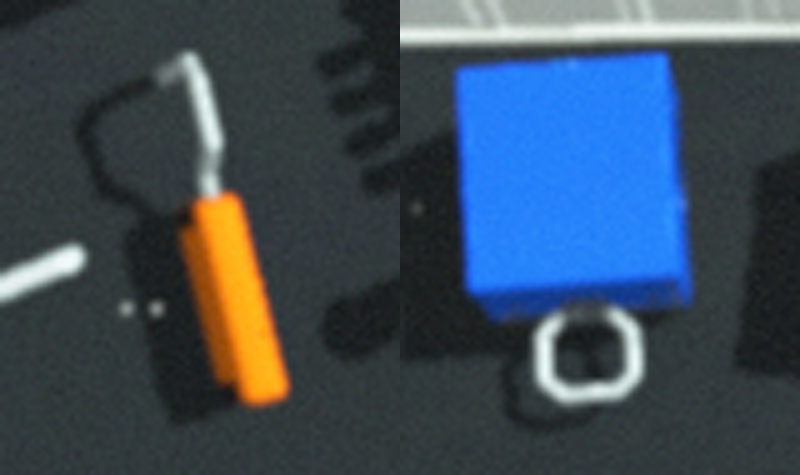

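The crop confirms hook B: a single orange handle 101 mm long, against 131 mm for A, with its prong end near top px (378,192). The blue eye is a ring centred near (217.6,170.6). Next I'll refine both measurements and grasp.

```bash
cat >> h.py <<'E'
from scipy.spatial.transform import Rotation as Ro
def q(yaw): return (Ro.from_euler('z',yaw)*Ro.from_euler('x',np.pi)).as_quat()
def blob(d,box,ring=True):
    u0,v0,u1,v1=box; im=d['img'][v0:v1,u0:u1]; return im
E
python3 - <<'E'
from h import *
import pickle
D=pickle.load(open('d0.pkl','rb')); T=D['top']; S=D['side']
# handle top face corners in top view
c=np.array([(195,198),(238,193),(288,385),(245,405)])/5+[340,180]
w=np.array([onz(T,*p,.04)[:2] for p in c]); print('handle',w.mean(0)); 
f=(w[0]+w[1])/2-(w[2]+w[3])/2; print('len',np.linalg.norm(f),'yaw',np.degrees(np.arctan2(f[1],f[0])))
print('elbow',onz(T,(190/5)+340,60/5+180,.06))
# blue top
c=np.array([(57,70),(267,55),(288,275),(70,293)])/5+[180,100]
w=np.array([onz(T,*p,.066)[:2] for p in c]); f=(w[0]+w[1])/2-(w[2]+w[3])/2; l=(w[0]+w[3]-w[1]-w[2])/2
print('blue',w.round(3).tolist(),np.degrees(np.arctan2(f[1],f[0])),np.degrees(np.arctan2(-l[0],l[1])),np.linalg.norm(f),np.linalg.norm(l))
fm=(w[2]+w[3])/2; u=f/np.linalg.norm(f); print('eye from front',fm-u*.026)
for n,box in(('top',(204,161,232,184)),('side',(228,177,255,196))):
    d=D[n]; x0,y0,x1,y1=box; im=cv2.cvtColor(d['img'][y0:y1,x0:x1],cv2.COLOR_RGB2HSV)
    m=((im[...,2]>125)&(im[...,1]<90)).astype(np.uint8)
    k=max(cv2.findContours(m,cv2.RETR_EXTERNAL,cv2.CHAIN_APPROX_NONE)[0],key=len)[:,0]
    ww=np.array([onz(d,*(p+[x0,y0]),.03)[:2] for p in k]); print(n,'ring',ww.min(0),ww.max(0),(ww.min(0)+ww.max(0))/2)
yaw=np.radians(11.4)
for y in(yaw,yaw+np.pi): print(planner.ik([.483,-.226,.30],q(y)), planner.ik([.42,.18,.25],q(y-.12)))
E
```

```text
handle [ 0.48491616 -0.23104058]
len 0.09714826815604287 yaw 11.038861479072338
elbow [ 0.59556763 -0.20683438  0.06      ]
blue [[0.793, 0.235], [0.799, 0.134], [0.69, 0.124], [0.683, 0.228]] 4.232900024911968 3.558387524939538 0.10965819315037431 0.10232143143872692
eye from front [0.66041115 0.17412222]
top ring [0.63742435 0.15145811] [0.68476294 0.20304753] [0.66109364 0.17725282]
side ring [0.63537255 0.1467814 ] [0.68418132 0.2018321 ] [0.65977694 0.17430675]
[-0.57610803  0.39059352 -0.38787765  0.79232516  0.          2.36651709] [ 0.24311786  0.33573228 -0.63758163  0.59748242  0.         -2.97744233]
[-0.57610803  0.39059352 -0.38787765  0.79232516  0.         -0.77507556] [ 0.24311786  0.33573228 -0.63758163  0.59748242  0.          0.16415032]
```

```bash
cat >> h.py <<'E'
H0=np.array([.4845,-.2305]); HY=np.radians(11.2)
EYE=np.array([.6605,.1755]); EYAW=np.radians(4)
def uv(y): return np.array([np.cos(y),np.sin(y)])
def st(m=''): print(m,'t',round(sensors.current_time_s(),2),'p',np.round(sensors.current_eef_pos(),4),'F',np.round(sensors.current_ft_force(),1),'w',round(sensors.current_gripper_width(),3),'ff',round(sensors.current_finger_force(),1))
E
python3 - <<'E'
from h import *
robot.movep([*H0,.29],q(HY+np.pi)); st()
print(robot.move_linear([*H0,.178],max_speed=.12,stop_force=15)); st()
robot.command_gripper(0.0,60); st('grip')
robot.move_linear([*H0,.258],max_speed=.1); st('lift')
shot('top','top1.png');shot('side','side1.png')
E
```

```text
t 3.11 p [ 0.4848 -0.2299  0.2901] F [ 0.2 -0.7 -0.4] w 1.0 ff 0.0
False
 t 4.19 p [ 0.4849 -0.2307  0.1786] F [-0.5 -0.2 -0.1] w 0.999 ff 0.0
grip t 4.79 p [ 0.4847 -0.2306  0.1784] F [-0.2 -0.1  2.3] w 0.249 ff 59.3
lift t 5.74 p [ 0.4842 -0.2303  0.2574] F [-0.6  0.8 -1.6] w 0.25 ff 58.7
```

View pics/side1.png

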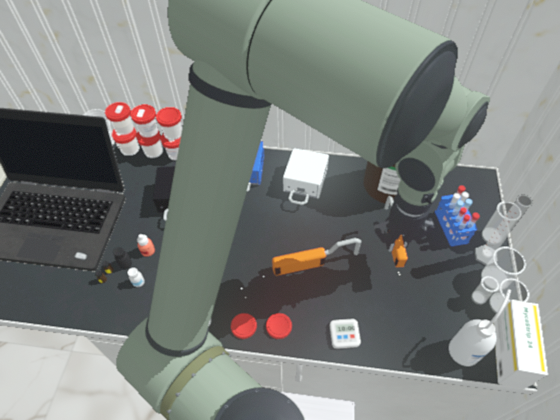

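The hook is held and lifted; its prong shows at side px (390,203), and the grip width of 21 mm matches the handle. Now I'll carry it over the blue eye and look.

```bash
python3 - <<'E'
from h import *
robot.move_linear([*H0,.29],max_speed=.15)
P=EYE-.115*uv(EYAW)
robot.movep([*P,.29],q(EYAW+np.pi)); 
robot.move_linear([*P,.235],max_speed=.1);st()
a=shot('top');b=shot('side')
import pickle;pickle.dump((a,b),open('d2.pkl','wb'))
f=lambda d,x,y:cv2.resize(d['img'][y:y+80,x:x+80],None,fx=5,fy=5,interpolation=cv2.INTER_CUBIC)
cv2.imwrite('pics/c2.png',np.hstack([f(a,180,130),f(b,200,130)])[:,:,::-1])
for d in(a,b): print(proj(d,[*EYE,.03]),proj(d,[*EYE,.06]))
E
```

```text
t 8.4 p [0.5461 0.1672 0.2353] F [ 0.3  0.3 -0.9] w 0.248 ff 58.6
[218.21845605 170.72094339] [216.43310194 168.02636675]
[239.92418677 185.15603105] [238.98556937 178.20798713]
```

View pics/c2.png

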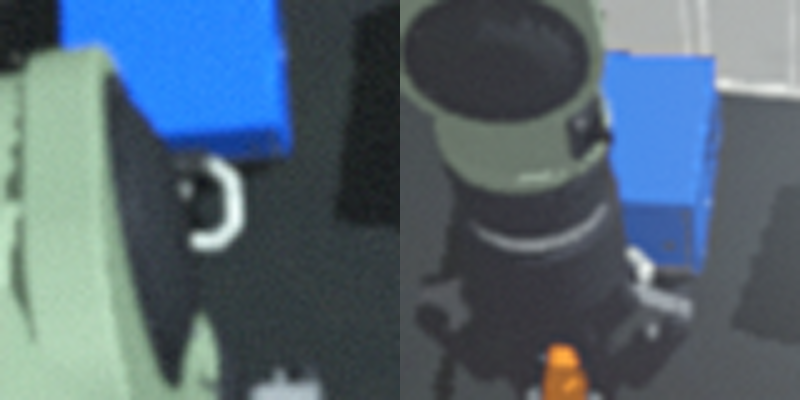

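In the top crop (left) the prong's lower end shows at px (217.4,167.4), against a predicted (216.4,168.0) for 60 mm height. It is inside the ring, so I'll lower it and pull.

```bash
python3 - <<'E'
from h import *
P=EYE-.115*uv(EYAW)
hit=robot.move_linear([*P,.184],max_speed=.06,stop_force=5); st(hit)
if not hit:
    for s in(.03,.103):
        Q=P-s*uv(EYAW); hit=robot.move_linear([*Q,.184],max_speed=.06,stop_force=25); st(hit)
a=shot('top','top3.png');b=shot('side','side3.png')
for d in(a,b): print(proj(d,[*(EYE-.09*uv(EYAW)),.03]))
E
```

```text
False t 9.5 p [0.546  0.1675 0.1843] F [-0.5 -0.5 -0.3] w 0.255 ff 58.6
False t 10.15 p [0.5154 0.1654 0.184 ] F [-0.2 -0.2 -0.8] w 0.252 ff 58.7
False t 11.52 p [0.4429 0.1601 0.1838] F [-0.  -0.6 -1.2] w 0.249 ff 58.8
[220.86432754 206.93257655]
[235.95842677 212.18495633]
```

View pics/top3.png

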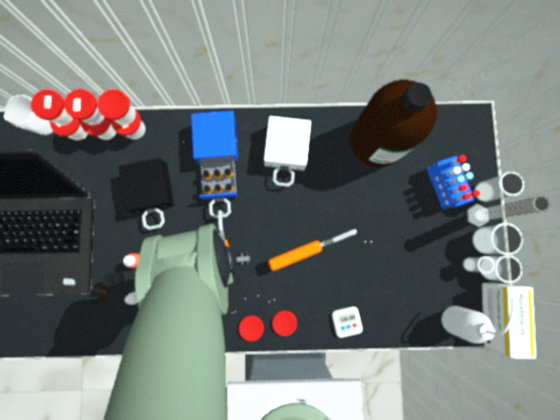

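The tray is out: the vials show at (217,183) and the eye is at about (219.5,208.5), roughly 9 cm along. White is still shut. Next I'll unload the prong, lift it, and return the hook to where it lay.

```bash
python3 - <<'E'
from h import *
P=EYE-.115*uv(EYAW)-.103*uv(EYAW)+.012*uv(EYAW)
robot.move_linear([*P,.184],max_speed=.05)
print(robot.move_linear([*P,.25],max_speed=.06,stop_force=8)); st()
robot.move_linear([*P,.30],max_speed=.15)
robot.movep([*H0,.29],q(HY+np.pi)); st()
robot.move_linear([*H0,.19],max_speed=.1)
print(robot.move_linear([*H0,.1775],max_speed=.03,stop_force=4)); st()
robot.command_gripper(.6); robot.command_gripper(1.0); st()
robot.move_linear([*H0,.30],max_speed=.15)
robot.move_joints([.0,-.2,-.4,1.0,0,0]); st()
a=shot('top','top4.png')
E
```

```text
False
 t 13.26 p [0.4548 0.1611 0.2496] F [-0.3 -1.1 -0.7] w 0.25 ff 58.8
 t 15.2 p [ 0.4845 -0.2296  0.2897] F [-0.2  0.1 -1.3] w 0.25 ff 58.8
True
 t 16.77 p [ 0.4845 -0.2306  0.1784] F [-0.5  0.2  4.6] w 0.253 ff 59.6
 t 17.62 p [ 0.4842 -0.2303  0.1778] F [-1.1 -0.2 -0.3] w 0.999 ff 0.0
 t 20.11 p [0.3924 0.0732 0.5636] F [-0.4 -0.4 -0.4] w 0.999 ff 0.0
```

View pics/top4.png

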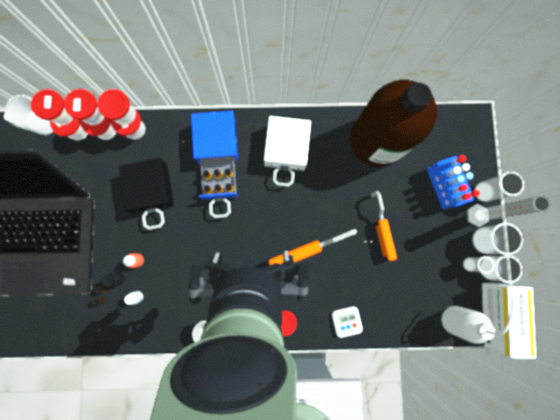

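The hook lies at (386,240) as it did at the start. The blue eye is at (220,208), which is at least 9 cm out, and the white tray is shut. The arm is clear.

```bash
python3 -c "
from h import *
print(workorder.finish_job())"
```

```text
the job is handed in; nothing more can be done
None
```

I handed the job in at about 20 s of the allowed 48 s: the blue tray is about 9 cm out, the white one is shut, and the hook lies flat in its original place, well clear of the blue eye.

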